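Find the tool case whose lid stays up and stow the club head in it

TASK

One of these two tool cases has a worn lid hinge. Test them: lift a lid about half open (roughly 45 degrees), let go completely and watch for a couple of seconds; a worn one drops shut. Swing the lid that holds right open until it stands upright or beyond, and lay the wooden club head gently on its sole in that case's large bay; leave that lid open, the other case shut, and the bottle and the other things where they are.

Things in the scene. Friction and masses are not known exactly. Their poses are not given: they have to be found in the camera images.
- case_a: one of two identical-looking green tool cases screwed to the bench; only one has a sound hinge, either may be it. 190 (x) x 200 (y) x 80 mm high, lid shut; walls 70 mm high, walls and floor 6 mm. Origin: centre of underside. Front (lift tab) faces its -x, hinge along its +x edge. Inside, a 50 mm high divider cuts off a narrow file tray on the +y side; the rest is the large bay
- lid_a (a joint): lid angle of case_a, rad: 0 shut, 0.8 about half open, 1.57 upright, 1.75 stop. Plate 190 x 200 x 10 mm, 0.25 to 0.45 kg. A sound friction hinge holds it at any angle (lifting takes 3 to 5 N at the tab); with a worn hinge it weighs about 2 N at the tab and drops shut within two seconds when let go below 1.2 rad
- tab_a (a point): grip point of the orange lift tab of case_a's lid. Tab 24 mm wide (y), 12 mm thick, sticks out 45 mm from the middle of the lid's front edge; point at mid width and thickness, 27 mm out from the lid's edge, 217 mm from the hinge, 76 mm above the bench when shut. Pinched across its width it pivots between the fingers as the lid turns. Axes turn with the lid
- lid_a_hinge (a point): middle of the hinge line of case_a's lid, 70 mm above the bench; the lid turns about this y axis, rising for positive angles. With the lid shut the tab's grip point lies 217 mm along the case's -x and 6 mm above this point
- bay_a (a point): centre of the floor of the large bay of case_a, 6 mm above the bench; bay 178 (x) x 140 (y) mm, rim 64 mm above this point (44 mm at the divider, +y side). Axes as the case's
- case_b: one of two identical-looking green tool cases screwed to the bench; only one has a sound hinge, either may be it. 190 (x) x 200 (y) x 80 mm high, lid shut; walls 70 mm high, walls and floor 6 mm. Origin: centre of underside. Front (lift tab) faces its -x, hinge along its +x edge. Inside, a 50 mm high divider cuts off a narrow file tray on the +y side; the rest is the large bay
- lid_b (a joint): lid angle of case_b, rad: 0 shut, 0.8 about half open, 1.57 upright, 1.75 stop. Plate 190 x 200 x 10 mm, 0.25 to 0.45 kg. A sound friction hinge holds it at any angle (lifting takes 3 to 5 N at the tab); with a worn hinge it weighs about 2 N at the tab and drops shut within two seconds when let go below 1.2 rad
- tab_b (a point): grip point of the orange lift tab of case_b's lid. Tab 24 mm wide (y), 12 mm thick, sticks out 45 mm from the middle of the lid's front edge; point at mid width and thickness, 27 mm out from the lid's edge, 217 mm from the hinge, 76 mm above the bench when shut. Pinched across its width it pivots between the fingers as the lid turns. Axes turn with the lid
- lid_b_hinge (a point): middle of the hinge line of case_b's lid, 70 mm above the bench; the lid turns about this y axis, rising for positive angles. With the lid shut the tab's grip point lies 217 mm along the case's -x and 6 mm above this point
- bay_b (a point): centre of the floor of the large bay of case_b, 6 mm above the bench; bay 178 (x) x 140 (y) mm, rim 64 mm above this point (44 mm at the divider, +y side). Axes as the case's
- head_center (a point): centre of the wooden club head: pale egg-shaped body 116 mm long (x), 60 mm across (y), on a flat brass sole 76 x 40 mm; 0.2 to 0.4 kg. Point on the body's axis, 34 mm above the sole's underside; the middle 40 mm of its length is a cylinder 60 mm in diameter. z is up from the sole. A 16 mm thick neck rises at the -x end to 82 mm above the sole, 30 to 60 mm from the centre
- bottle: plain whitish plastic glue bottle with yellow cap, 60 mm diameter, 180 mm high, standing close to one end of the club head (its +x end); origin at the centre of its foot. Bystander
- blank: rough dark-wood block, 100 (x) x 65 (y) x 60 mm high; origin at the centre of its underside. Bystander
- offcut: brown wood offcut, 120 (x) x 55 (y) x 45 mm high, lying; origin at the centre of its underside. Bystander
- rasp: rasp lying flat, 200 mm long along its x, wooden handle 24 mm thick towards -x, dark steel blade 24 mm wide; origin on the bench 90 mm from the handle's end. Bystander
Mind the look-alikes: they are no part of the job. What is shaped like the part that bears head_center but green or turquoise is not meant.

How it is judged:
By the outcome, as a careful person would: the job done as asked, in the order asked, and still so for the second after the job is handed in, with the robot touching nothing.
It also fails if it takes over 72 s, if anything falls off the work surface, if the arm or the gripper's body presses on something with over 40 N, if the wrist force passes 120 N, or if a joint passes its speed limit or range.

ROBOT

A 6-joint arm with a two-finger parallel gripper is mounted at the origin on the work surface. World frame = base frame: x ahead of the robot, y to its left, z up, the work surface at z = 0. Lengths are in m, angles in rad, forces in N, time in s.
With the tool pointing down it reaches from about 0.375 to 0.9 m from the base axis. Payload 3.1 kg.
Tool frame: the origin (TCP) lies at the centre of the arm's flange, where the gripper is bolted on; the fingertips stand ahead of it and the grasp point (between the pads) lies 155 mm ahead of it (manip.finger_overhang is the x of the fingertips in the tool frame, in m); x points along the fingers, y is the direction in which the jaws open and shut, and the axes are right-handed (so a half turn about x gives the same grasp; the last joint's range is limited). The gripper opens to 85 mm and grips with 20 to 120 N. Pads are 22 mm wide; open, the fingers measure 114 mm over their backs; the gripper's body (76 mm by 85 mm) begins 54 mm behind the grasp point. The pads swing forward as they close: fully open they stand 13 mm farther back than shut.
Start: joints at [1.077, 0.527, 1.433, -0, 1.181, -0.178], TCP at [0.193, 0.594, 0.405] pointing down, gripper open.
Joint ranges: [-3.08, 3.08], [-0.75, 2.2], [0.22, 2.44], [-1.43, 4.57], [0, 2.65], [-2.85, 2.85]. Speed limits (rad/s): [2.79, 2.79, 3.14, 3.14, 3.14, 3.14].

INTERFACE

Orientations are given as a rotation vector (axis times angle).
In Python, from cell import manip, optics gives the robot as it stands.
- The arm moves only by the shell command python3 -m inch 'ROWS'. ROWS is JSON, a list of rows, each a list of 3 entries, a list of its own where there are three numbers: the closure, from 0 (fully open) to 1 (shut), then the shift along the tool's x, y, z in m, then the turn about the tool's x in rad. A call has exactly 10 rows; each row is the pose to reach, as a shift and turn from the pose measured when the call began, along the tool's axes at that moment; what a row does not reach only later rows make up. A row lasts 1/12 s, in which the tool goes at most 41.7 mm and 7.16 degrees, less where a joint would pass 70% of its speed; a pose out of reach is approached as far as the arm can. A call with a gripper value outside its range is refused whole. The fingers move at their own pace and stop on an object; the grip force is fixed at half the most. Time passes only in rows, so rows that repeat a pose let the fingers close, or fill a call up. It gives the time, the measured TCP pose, the force and the opening at its end, in the units of the state.
- manip.get_state(): the state, without advancing time (a new reading comes with each control period).
- optics.get_image(name): name is "scene" or "top" or "wrist"; returns a dict with "color" (480x640x3 uint8, blue, green, red), "fx", "fy", "cx", "cy" (pixels), "dist_coeffs" ([k1, k2, p1, p2, k3] as OpenCV has them; the pictures are not rectified), "world_to_cam" (4x4, takes a point from world to camera coordinates); the wrist camera has in their place "tool_from_camera" (4x4, takes a point from camera to tool coordinates, whose origin is the TCP and whose axes are the tool frame's). Camera axes: x right, y up, looking along -z (the intrinsics and any distortion apply to the point x, -y, -z); pixel columns grow to the right and rows downward; lengths in m; the calibration is good to about 2 mm. A picture is of the moment at which its call begins: read the wrist's pose just before it. There is no depth.
- manip.job_done(): hands the job in, once; it reports no verdict.
The state is a dict: "time": time; "joint_positions": joint angles; "dq": joint speeds; "effort": joint torques, N m; "eef_pos": TCP position; "tool_rot": TCP orientation; "wrist_force": force on the tool from outside, world axes, zero at the start; "wrist_torque": the same for the moment, N m; "gripper_width": finger opening in m.
Only numpy, scipy, OpenCV 4.12 (cv2) and the standard library are available. Lean on these libraries where they do the work, as an engineer would, in place of code of your own. Each camera call takes 0.05 s, during which the arm holds its last target. There are 200 camera calls.

## Working session

There is one attempt and no reset: what is moved stays moved. The work goes in short steps, Python scripts to look and compute and a shell command to move; the robot and the scene stay as the last step left them, time stands still between calls to the robot, and variables do not carry over. Pictures are saved under pics/ and viewed, about 8 in all and at most 12, crops included, and the job is handed in when it is done.

```bash
ls; mkdir -p pics; python3 - <<'E'
from cell import manip, optics
import cv2,json,numpy as np
s=manip.get_state();print(s)
print(manip.finger_overhang)
for n in("top","scene"):
    d=optics.get_image(n);cv2.imwrite(f"pics/{n}0.png",d["color"])
    np.save(f"pics/{n}0.npy",{k:v for k,v in d.items() if k!="color"},allow_pickle=True)
    print({k:v for k,v in d.items() if k!="color"})
E
```

```text
pics
{'time': 0.0, 'joint_positions': array([ 1.07744548e+00,  5.28466274e-01,  1.43391486e+00, -7.04733996e-06,
        1.18140774e+00, -1.78497189e-01]), 'dq': array([ 1.40305749e-03,  1.13826976e-04, -4.35815187e-04, -2.26286252e-04,
       -1.08107142e-03, -4.65575970e-05]), 'effort': array([-7.16395698e-04, -4.42348516e+01, -1.78024292e+01, -3.14721992e-04,
        8.45371949e-03,  5.98072077e-06]), 'eef_pos': array([0.19335069, 0.59397168, 0.40372915]), 'tool_rot': array([ 0.24548711,  1.5573539 , -0.24875886]), 'wrist_force': array([-0.84943851,  0.17002375,  0.77414383]), 'wrist_torque': array([0.01375781, 0.01057387, 0.01922497]), 'gripper_width': 0.0853948550810496}
0.1734
{'fx': 505.2456553600691, 'fy': 505.2456553600691, 'cx': 322.5505401087118, 'cy': 253.73726917225986, 'dist_coeffs': array([-0.02370331,  0.        ,  0.        ,  0.        ,  0.        ]), 'world_to_cam': array([[ 3.71484069e-02, -9.99309667e-01,  4.31469757e-04,
        -4.13639890e-02],
       [ 9.75448528e-01,  3.63551739e-02,  2.17206054e-01,
        -5.98076738e-01],
       [-2.17071795e-01, -7.64798233e-03,  9.76125680e-01,
        -9.18453247e-01],
       [ 0.00000000e+00,  0.00000000e+00,  0.00000000e+00,
         1.00000000e+00]])}
{'fx': 529.0236365847163, 'fy': 529.0236365847163, 'cx': 312.2954594615057, 'cy': 244.34393802981862, 'dist_coeffs': array([-0.05106119,  0.        ,  0.        ,  0.        ,  0.        ]), 'world_to_cam': array([[-0.35091156,  0.93609355,  0.0242887 ,  0.2040876 ],
       [-0.4850727 , -0.20390269,  0.85036943,  0.21943696],
       [ 0.80097787,  0.28662268,  0.52562524, -1.67407448],
       [ 0.        ,  0.        ,  0.        ,  1.        ]])}
```

View pics/top0.png

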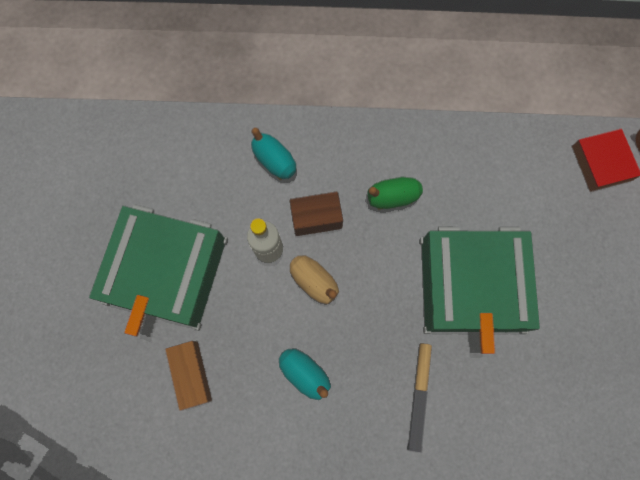

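View pics/scene0.png

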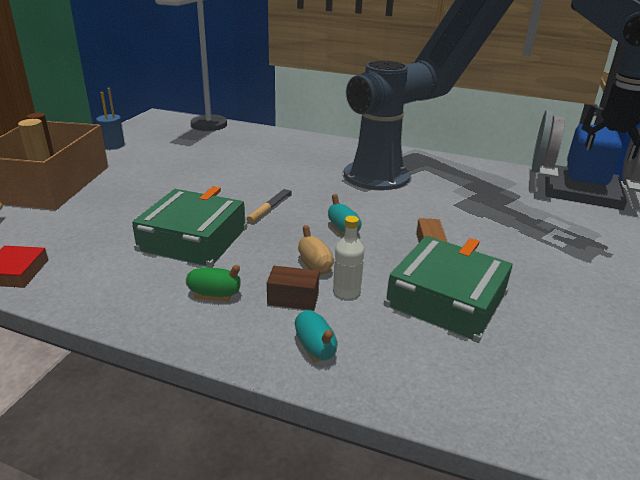

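The top view shows the left case (tab ~137,315), the right case (tab ~487,333), the pale head (~314,279, neck at 332,293), and the bottle (~263,238). I'll locate them by colour and check the sizes.

```bash
cat > h.py <<'E'
import numpy as np,cv2
from scipy.spatial.transform import Rotation as R
def ray(d,px):
    K=np.array([[d["fx"],0,d["cx"]],[0,d["fy"],d["cy"]],[0,0,1]])
    u=cv2.undistortPoints(np.array(px,float).reshape(-1,1,2),K,d["dist_coeffs"]).reshape(-1,2)
    return np.c_[u[:,0],-u[:,1],-np.ones(len(u))]
def w(d,px,z):
    M=np.linalg.inv(d["world_to_cam"]);v=ray(d,px)@M[:3,:3].T;o=M[:3,3]
    return o+v*((z-o[2])/v[:,2])[:,None]
def proj(d,P):
    c=np.atleast_2d(P)@d["world_to_cam"][:3,:3].T+d["world_to_cam"][:3,3]
    K=np.array([[d["fx"],0,d["cx"]],[0,d["fy"],d["cy"]],[0,0,1]])
    return cv2.projectPoints(c*[1,-1,-1],np.zeros(3),np.zeros(3),K,d["dist_coeffs"])[0].reshape(-1,2)
def load(n):
    d=np.load(f"pics/{n}.npy",allow_pickle=True).item();d["color"]=cv2.imread(f"pics/{n}.png");return d
E
python3 - <<'E'
from h import *
d=load("top0");im=d["color"];hsv=cv2.cvtColor(im,cv2.COLOR_BGR2HSV)
print("cam",np.linalg.inv(d["world_to_cam"])[:3,3])
H,S,V=cv2.split(hsv)
def blobs(m,amin):
    n,l,st,c=cv2.connectedComponentsWithStats(m.astype(np.uint8))
    return [(l==i) for i in range(1,n) if st[i,4]>amin]
def rect(m,z,name):
    p=np.argwhere(m)[:,::-1].astype(float)
    W=w(d,p,z)[:,:2].astype(np.float32)
    r=cv2.minAreaRect(W);print(name,"px",p.mean(0).round(),"c",np.round(r[0],4),"size",np.round(r[1],4),"ang",round(r[2],1)); print(np.round(cv2.boxPoints(r),3).tolist())
for b in blobs((H>5)&(H<14)&(S>230)&(V>150),100):rect(b,.082,"tab")
for b in blobs((H>60)&(H<82)&(S>90)&(V>60),800):rect(b,.08,"green")
for b in blobs((H>10)&(H<25)&(S>60)&(V>120),300):rect(b,.034,"pale")
up=lambda x0,y0,w_,h_,k:cv2.resize(im[y0:y0+h_,x0:x0+w_],None,fx=k,fy=k,interpolation=cv2.INTER_CUBIC)
A=np.vstack([up(85,195,150,150,2.6),]);B=up(410,215,150,150,2.6);C=up(240,210,130,100,4)
o=np.zeros((600,800,3),np.uint8);o[:195*2,:390]=A[:390];o[:390,400:790]=B[:390]
cv2.imwrite("pics/head0.png",up(240,210,130,100,6))
E
```

```text
cam [ 0.38555938 -0.02661656  1.02644954]
green px [396. 192.] c [ 0.7259 -0.1575] size [0.0574 0.108 ] ang 13.9
[[0.6850000023841858, -0.1120000034570694], [0.7110000252723694, -0.21699999272823334], [0.7670000195503235, -0.2029999941587448], [0.7409999966621399, -0.09799999743700027]]
green px [155. 264.] c [0.5643 0.3011] size [0.2003 0.1875] ang 77.4
[[0.45100000500679016, 0.2240000069141388], [0.6340000033378601, 0.18299999833106995], [0.6779999732971191, 0.3779999911785126], [0.4950000047683716, 0.4189999997615814]]
green px [482. 279.] c [ 0.5581 -0.3246] size [0.1887 0.2005] ang 2.0
[[0.46000000834465027, -0.2280000001192093], [0.46700000762939453, -0.42800000309944153], [0.656000018119812, -0.42100000381469727], [0.6489999890327454, -0.22100000083446503]]
pale px [312. 277.] c [ 0.557  -0.0009] size [0.1095 0.0511] ang 47.1
[[0.5009999871253967, -0.024000000208616257], [0.5379999876022339, -0.057999998331069946], [0.6129999756813049, 0.02199999988079071], [0.5759999752044678, 0.05700000002980232]]
pale px [136. 315.] c [0.4692 0.3434] size [0.0248 0.0786] ang 77.5
[[0.428000
[... 195 characters left out ...]
.3455] size [0.0757 0.0259] ang 1.3
[[0.4230000078678131, -0.3330000042915344], [0.42399999499320984, -0.35899999737739563], [0.49900001287460327, -0.3580000102519989], [0.49900001287460327, -0.3319999873638153]]
pale px [185. 375.] c [0.3589 0.2354] size [0.1197 0.053 ] ang 19.0
[[0.2939999997615814, 0.2409999966621399], [0.3109999895095825, 0.19099999964237213], [0.42399999499320984, 0.23000000417232513], [0.40700000524520874, 0.2800000011920929]]
pale px [424. 367.] c [ 0.3917 -0.2212] size [0.0213 0.088 ] ang 83.5
[[0.34700000286102295, -0.22699999809265137], [0.4339999854564667, -0.2370000034570694], [0.43700000643730164, -0.2160000056028366], [0.3490000069141388, -0.20600000023841858]]
```

View pics/head0.png

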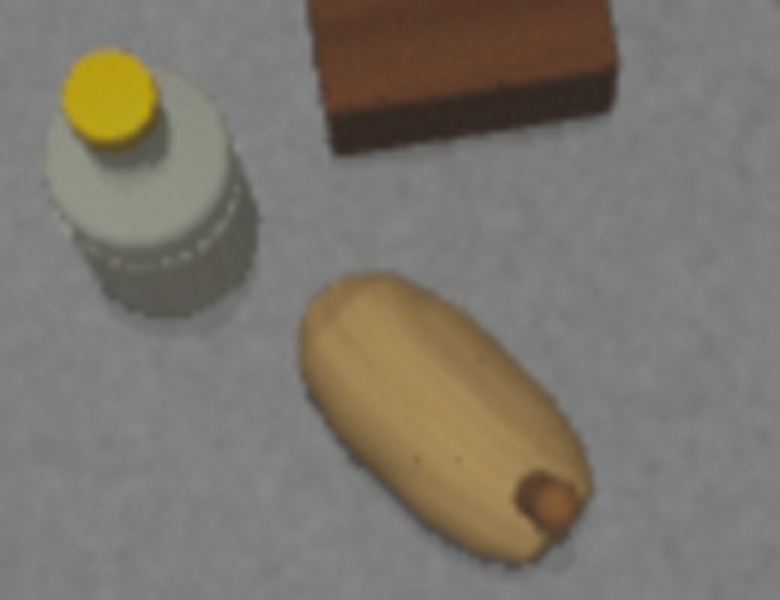

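```bash
python3 - <<'E'
from h import *
d=load("top0");im=d["color"]
up=lambda x0,y0:cv2.resize(im[y0:y0+150,x0:x0+150],None,fx=2.6,fy=2.6,interpolation=cv2.INTER_CUBIC)
cv2.imwrite("pics/cases0.png",np.hstack([up(85,195),up(405,215)]))
E
```

```text
(no output)
```

View pics/cases0.png

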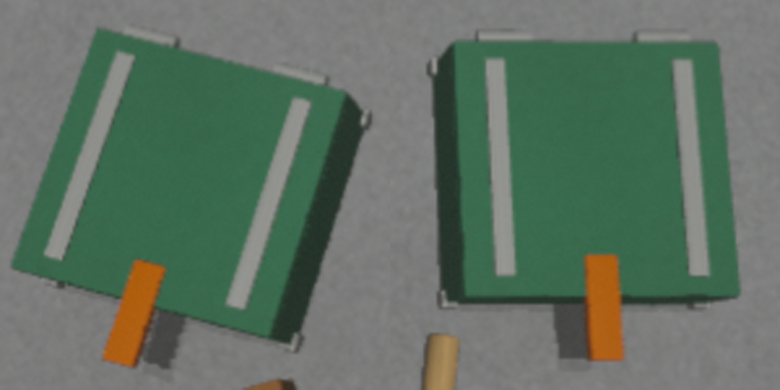

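The crops show the sunlit lid tops, with their corners readable: left (100,30),(345,92),(272,340),(12,268), right (455,42),(717,42),(739,295),(465,300). The dark side walls had biased the colour mask, so I'm recomputing.

```bash
cat >> h.py <<'E'
def fitrect(P,L=.19,W=.2): # corners order: back-left(+y), back-right, front-right, front-left
    m=np.array([[L/2,W/2],[L/2,-W/2],[-L/2,-W/2],[-L/2,W/2]]);c=P.mean(0);q=P-c
    a=np.arctan2((m[:,0]*q[:,1]-m[:,1]*q[:,0]).sum(),(m*q).sum());Rm=np.array([[np.cos(a),-np.sin(a)],[np.sin(a),np.cos(a)]])
    return c,a,q-m@Rm.T
E
python3 - <<'E'
from h import *
d=load("top0")
def f(pts,ox,oy,sx): return w(d,[((x-sx)/2.6+ox-.3,y/2.6+oy-.3) for x,y in pts],.08)[:,:2]
for n,P in (("L",f([(100,30),(345,92),(272,340),(12,268)],85,195,0)),("R",f([(455,42),(717,42),(739,295),(465,300)],405,215,390))):
    c,a,r=fitrect(P);u=np.array([np.cos(a),np.sin(a)])
    print(n,c.round(4),"yaw",round(a,4),np.degrees(a).round(1),"res",(r*1000).round(1).tolist(),"tab",(c-.122*u).round(4),"hinge",(c+.095*u).round(4))
print("tab ends L",w(d,[((120-0)/2.6+84.7,364/2.6+194.7),(149/2.6+84.7,264/2.6+194.7)],.082).round(4))
print("tab ends R",w(d,[((607-390)/2.6+404.7,360/2.6+214.7),(601/2.6-150+404.7,256/2.6+214.7)],.082).round(4))
# head: crop x6 offset 240,210 ; silhouette ends
q=lambda x,y:(x/6+239.6,y/6+209.6)
print("neck top",w(d,[q(558,507)],.082).round(4))
print("head ends",w(d,[q(318,290),q(545,560),q(300,350),q(590,490),],.034).round(4), "c",w(d,[q(447,418)],.034).round(4))
print("bottle foot c",w(d,[q(160,245)],.0).round(4),"cap",w(d,[q(110,97)],.18).round(4),"blank corners",w(d,[q(330,110),q(617,65)],.06).round(4))
E
```

```text
L [0.5642 0.3014] yaw -0.2166 -12.4 res [[-1.4, -2.2], [-0.0, 3.3], [-0.0, -0.2], [1.4, -0.8]] tab [0.445  0.3276] hinge [0.657  0.2809]
R [ 0.5583 -0.3266] yaw 0.0386 2.2 res [[-0.1, -2.3], [-0.3, 0.9], [1.6, 2.0], [-1.1, -0.5]] tab [ 0.4364 -0.3313] hinge [ 0.6532 -0.323 ]
tab ends L [[0.4285 0.3306 0.082 ]
 [0.5009 0.3179 0.082 ]]
tab ends R [[ 0.4195 -0.3309  0.082 ]
 [ 0.4931 -0.3289  0.082 ]]
neck top [[ 0.5185 -0.041   0.082 ]]
head ends [[ 0.5954  0.041   0.034 ]
 [ 0.5076 -0.038   0.034 ]
 [ 0.5747  0.0459  0.034 ]
 [ 0.5313 -0.0521  0.034 ]] c [[ 0.5536 -0.004   0.034 ]]
bottle foot c [[0.6165 0.0989 0.    ]] cap [[0.6194 0.0941 0.18  ]] blank corners [[ 0.6508  0.0383  0.06  ]
 [ 0.6698 -0.056   0.06  ]]
```

```bash
cat >> h.py <<'E'
def plan(s,g,yaw):
    """shift/turn (tool axes now) bringing grasp point to g with tool y along yaw direction (mod pi)"""
    T=R.from_rotvec(s["tool_rot"]).as_matrix()
    t=np.array(g)+[0,0,.155];sh=T.T@(t-s["eef_pos"])
    y=np.array([np.cos(yaw),np.sin(yaw),0]);c=T.T@y;a=np.arctan2(c[2],c[1]);a=(a+np.pi/2)%np.pi-np.pi/2
    return sh.round(4),round(a,4),round(a+ (np.pi if a<0 else -np.pi),3)
E
python3 - <<'E'
from h import *
from cell import manip
s=manip.get_state();print(R.from_rotvec(s["tool_rot"]).as_matrix().round(3).tolist())
print(plan(s,[.445,.3276,.16],-.2166+np.pi/2))
E
```

```text
[[-0.001, 0.31, 0.951], [-0.002, 0.951, -0.31], [-1.0, -0.002, -0.0]]
(array([ 0.089 , -0.1752,  0.3218]), np.float64(-0.0982), np.float64(3.043))
```

```bash
python3 -m inch '[[0,[0.04,-0.17,0.322],-0.098],[0,[0.04,-0.175,0.322],-0.098],[0,[0.06,-0.175,0.322],-0.098],[0,[0.089,-0.175,0.322],-0.098],[0,[0.089,-0.175,0.322],-0.098],[0,[0.089,-0.175,0.322],-0.098],[0,[0.089,-0.175,0.322],-0.098],[0,[0.089,-0.175,0.322],-0.098],[0,[0.089,-0.175,0.322],-0.098],[0,[0.089,-0.175,0.322],-0.098]]'
cat > wl.py <<'E'
import sys
from h import *
from cell import manip,optics
def wcam():
    s=manip.get_state();d=optics.get_image("wrist");T=np.eye(4);T[:3,:3]=R.from_rotvec(s["tool_rot"]).as_matrix();T[:3,3]=s["eef_pos"]
    d["world_to_cam"]=np.linalg.inv(T@d["tool_from_camera"]);return s,d
def save(d,n):
    cv2.imwrite(f"pics/{n}.png",d["color"]);np.save(f"pics/{n}.npy",{k:v for k,v in d.items() if k!="color"},allow_pickle=True)
if __name__=="__main__":
    s,d=wcam();save(d,sys.argv[1]);print(s["eef_pos"],d["tool_from_camera"].round(3).tolist())
E
python3 - <<'E'
from wl import *
s,d=wcam();save(d,"wL");print(s["time"],s["eef_pos"],s["joint_positions"].round(2))
hsv=cv2.cvtColor(d["color"],cv2.COLOR_BGR2HSV);H,S,V=cv2.split(hsv)
m=((H>5)&(H<14)&(S>220)&(V>120)).astype(np.uint8);p=np.argwhere(m)[:,::-1].astype(float)
r=cv2.minAreaRect(w(d,p,.082)[:,:2].astype(np.float32));print(len(p),r,cv2.boxPoints(r).round(4).tolist())
print(proj(d,[.445,.3276,.082]).round())
E
```

```text
time: 0.93
eef_pos: [0.4493, 0.3234, 0.313]
tool_rot: [0.171, 1.564, -0.178]
wrist_force: [-1.2, 0.9, 1.1]
gripper_width: 0.0854
0.9333 [0.44927906 0.32337084 0.31295276] [ 0.42  0.56  1.7  -0.    0.89 -0.92]Traceback (most recent call last):
  File "<stdin>", line 5, in <module>
  File "h.py", line 8, in w
    M=np.linalg.inv(d["world_to_cam"]);v=ray(d,px)@M[:3,:3].T;o=M[:3,3]
                                         ~~~^^^^^^
  File "h.py", line 5, in ray
    u=cv2.undistortPoints(np.array(px,float).reshape(-1,1,2),K,d["dist_coeffs"]).reshape(-1,2)
      ~~~~~~~~~~~~~~~~~~~^^^^^^^^^^^^^^^^^^^^^^^^^^^^^^^^^^^^^^^^^^^^^^^^^^^^^^^
cv2.error: OpenCV(4.12.0) /io/opencv/modules/calib3d/src/undistort.dispatch.cpp:347: error: (-215:Assertion failed) CV_IS_MAT(_src) && CV_IS_MAT(_dst) && (_src->rows == 1 || _src->cols == 1) && (_dst->rows == 1 || _dst->cols == 1) && _src->cols + _src->rows - 1 == _dst->rows + _dst->cols - 1 && (CV_MAT_TYPE(_src->type) == CV_32FC2 || CV_MAT_TYPE(_src->type) == CV_64FC2) && (CV_MAT_TYPE(_dst->type) == CV_32FC2 || CV_MAT_TYPE(_dst->type) == CV_64FC2) in function 'cvUndistortPointsInternal'
```

View pics/wL.png

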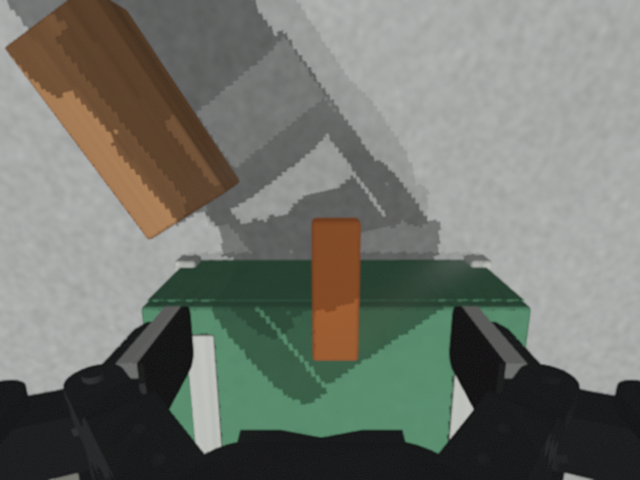

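The wrist view shows the tab at columns 312–360, rows 218–360, between the open fingers.

```bash
python3 - <<'E'
from wl import *
d=load("wL");s=manip.get_state()
P=w(d,[(336,219),(336,360),(312,330),(360,330)],.082);print(P.round(4), np.linalg.norm(P[3]-P[2]),np.linalg.norm(P[1]-P[0]))
u=P[1]-P[0];u/=np.linalg.norm(u);print("yaw",np.arctan2(u[1],u[0]),"grip",P[0]+.018*u, "lid corners",w(d,[(143,305),(530,305)],.08).round(4))
g=P[0]+.018*u;print(plan(s,[g[0],g[1],.076],-.2166+np.pi/2))
E
```

```text
[[0.4281 0.333  0.082 ]
 [0.5013 0.3171 0.082 ]
 [0.4819 0.3088 0.082 ]
 [0.4872 0.3327 0.082 ]] 0.024437452075135993 0.0748751732171987
yaw -0.21297102551807323 grip [0.44566233 0.32915751 0.082     ] lid corners [[0.4506 0.2282 0.08  ]
 [0.4931 0.4188 0.08  ]]
(array([ 0.0824,  0.0042, -0.003 ]), np.float64(-0.0062), np.float64(3.135))
```

```bash
python3 -m inch '[[0,[0.03,0.004,-0.003],-0.006],[0,[0.06,0.004,-0.003],-0.006],[0,[0.080,0.004,-0.003],-0.006],[0,[0.080,0.004,-0.003],-0.006],[1,[0.080,0.004,-0.003],-0.006],[1,[0.080,0.004,-0.003],-0.006],[1,[0.080,0.004,-0.003],-0.006],[1,[0.080,0.004,-0.003],-0.006],[1,[0.080,0.004,-0.003],-0.006],[1,[0.080,0.004,-0.003],-0.006]]'
cat > arc.py <<'E'
import sys
from wl import *
# tool-frame shifts (x,y,z) from current pose following the arc from angle t0 to t1
def arc(yaw,t0,t1,n=10):
    s=manip.get_state();T=R.from_rotvec(s["tool_rot"]).as_matrix();u=np.array([np.cos(yaw),np.sin(yaw),0]);z=np.array([0,0,1])
    p=lambda t:-(.217*np.cos(t)+.006*np.sin(t))*u+(.217*np.sin(t)+.006*np.cos(t))*z
    for t in np.linspace(t0,t1,n+1)[1:]:print(round(t,2),(T.T@(p(t)-p(t0))).round(3).tolist())
E
python3 -c "
from arc import *
s=manip.get_state();print(s['time'],s['gripper_width'],s['eef_pos'],s['wrist_force']);arc(-.215,0,.8,8)"
```

```text
time: 1.82
eef_pos: [0.4461, 0.3302, 0.2351]
tool_rot: [0.171, 1.563, -0.17]
wrist_force: [-1.2, 4.8, 4.1]
gripper_width: 0.0229
1.8167 0.022914301946031838 [0.44605393 0.33020398 0.23510501] [-1.18867396  4.81565368  4.0574804 ]
0.1 [-0.022, 0.0, 0.0]
0.2 [-0.043, 0.0, 0.003]
0.3 [-0.064, 0.0, 0.008]
0.4 [-0.084, 0.0, 0.015]
0.5 [-0.103, 0.0, 0.024]
0.6 [-0.121, 0.0, 0.035]
0.7 [-0.138, 0.0, 0.047]
0.8 [-0.154, 0.0, 0.062]
```

```bash
python3 -m inch '[[1,[-0.022,0,0],0],[1,[-0.043,0,0.003],0],[1,[-0.064,0,0.008],0],[1,[-0.084,0,0.015],0],[1,[-0.103,0,0.024],0],[1,[-0.121,0,0.035],0],[1,[-0.138,0,0.047],0],[1,[-0.154,0,0.062],0],[1,[-0.154,0,0.062],0],[1,[-0.154,0,0.062],0]]'
python3 -m inch '[[0,[0,0,0],0],[0,[0,0,0],0],[0,[0,0,0],0],[0,[0,0,0],0],[0,[-0.03,0,0],0],[0,[-0.06,0,0],0],[0,[-0.07,0,0],0],[0,[-0.07,0,0],0],[0,[-0.07,0,0],0],[0,[-0.07,0,0],0]]'
cat > tabz.py <<'E'
from wl import *
import sys
n=sys.argv[1];s=manip.get_state()
d=optics.get_image("scene");save(d,n);hsv=cv2.cvtColor(d["color"],cv2.COLOR_BGR2HSV);H,S,V=cv2.split(hsv)
m=((H>4)&(H<15)&(S>200)&(V>100)).astype(np.uint8);k,l,st,c=cv2.connectedComponentsWithStats(m)
print(s["time"],s["wrist_force"].round(1),[(c[i].round().tolist(),int(st[i,4])) for i in range(1,k) if st[i,4]>30])
E
python3 tabz.py sL1
```

```text
time: 2.65
eef_pos: [0.5091, 0.3158, 0.3896]
tool_rot: [0.173, 1.556, -0.17]
wrist_force: [6.8, -0.4, -7.5]
gripper_width: 0.0229
time: 3.48
eef_pos: [0.5078, 0.3156, 0.4581]
tool_rot: [0.172, 1.558, -0.171]
wrist_force: [0.7, -0.8, -0.7]
gripper_width: 0.0852
3.4833 [ 0.7 -0.8 -0.7] [([209.0, 193.0], 111), ([469.0, 245.0], 108)]
```

View pics/sL1.png

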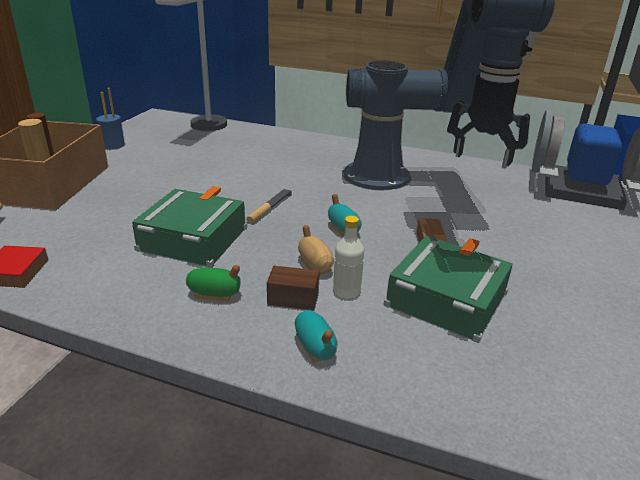

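The left tab is back at (469,245) with its lid shut, so that lid fell at once after release: its hinge is worn. Now I'll test the right case.

```bash
python3 -c "
from wl import *
s=manip.get_state();print(s['joint_positions'].round(2),plan(s,[.4364,-.331,.16],.0386+np.pi/2))"
```

```text
[ 0.37  0.43  1.44 -0.    1.26 -0.98] (array([ 0.1426, -0.6468,  0.0699]), np.float64(-0.2575), np.float64(2.884))
```

```bash
python3 -m inch '[[0,[0.01,-0.04,0.004],-0.02],[0,[0.02,-0.08,0.008],-0.05],[0,[0.03,-0.12,0.012],-0.1],[0,[0.04,-0.16,0.016],-0.15],[0,[0.05,-0.2,0.02],-0.2],[0,[0.05,-0.24,0.025],-0.25],[0,[0.05,-0.28,0.03],-0.257],[0,[0.05,-0.32,0.035],-0.257],[0,[0.05,-0.36,0.04],-0.257],[0,[0.05,-0.4,0.044],-0.257]]'
python3 -c "
from wl import *
s=manip.get_state();print(plan(s,[.4364,-.331,.16],.0386+np.pi/2))"
```

```text
time: 4.37
eef_pos: [0.4633, -0.0861, 0.4064]
tool_rot: [-0.029, 1.568, 0.031]
wrist_force: [0.7, -0.0, 1.0]
gripper_width: 0.0852
(array([ 0.0911, -0.2437, -0.0364]), np.float64(-0.0005), np.float64(3.141))
```

```bash
python3 -m inch '[[0,[0.01,-0.04,-0.006],0],[0,[0.02,-0.08,-0.012],0],[0,[0.03,-0.12,-0.018],0],[0,[0.045,-0.16,-0.024],0],[0,[0.06,-0.2,-0.03],0],[0,[0.075,-0.23,-0.034],0],[0,[0.091,-0.244,-0.036],0],[0,[0.091,-0.244,-0.036],0],[0,[0.091,-0.244,-0.036],0],[0,[0.091,-0.244,-0.036],0]]'
python3 - <<'E'
from wl import *
s,d=wcam();save(d,"wR");print(s["time"],s["eef_pos"])
hsv=cv2.cvtColor(d["color"],cv2.COLOR_BGR2HSV);H,S,V=cv2.split(hsv)
m=((H>4)&(H<14)&(S>190)&(V>100)).astype(np.uint8);k,l,st,c=cv2.connectedComponentsWithStats(m)
for i in range(1,k):
  if st[i,4]>800:
    p=np.argwhere(l==i)[:,::-1].astype(float);r=cv2.minAreaRect(w(d,p,.082)[:,:2].astype(np.float32));print(st[i],r,cv2.boxPoints(r).round(4).tolist())
E
```

```text
time: 5.2
eef_pos: [0.4365, -0.3301, 0.3144]
tool_rot: [-0.027, 1.57, 0.033]
wrist_force: [-0.4, 0.3, 0.2]
gripper_width: 0.0855
5.2 [ 0.43654559 -0.33011386  0.31443995]
```

```bash
python3 - <<'E'
from wl import *
d=load("wR");print(d["color"][[200,240,280,300,340],336].tolist())
hsv=cv2.cvtColor(d["color"],cv2.COLOR_BGR2HSV);H,S,V=cv2.split(hsv)
m=((H>3)&(H<16)&(S>150)&(V>80)).astype(np.uint8);k,l,st,c=cv2.connectedComponentsWithStats(m)
for i in range(1,k):
  if st[i,4]>800:
    p=np.argwhere(l==i)[:,::-1].astype(float);r=cv2.minAreaRect(w(d,p,.082)[:,:2].astype(np.float32));print(st[i],np.round(r[0],4),np.round(r[1],4),r[2],cv2.boxPoints(r).round(4).tolist())
s=manip.get_state();print(plan(s,[.4364,-.331,.08],.0386+np.pi/2))
E
```

```text
[[90, 91, 89], [37, 72, 125], [35, 71, 124], [35, 70, 124], [44, 81, 138]]
[ 294  227   48  139 6375] [ 0.4552 -0.3316] [0.0746 0.0234] 2.384070634841919 [[0.4174000024795532, -0.3215000033378601], [0.41839998960494995, -0.3447999954223633], [0.492900013923645, -0.3416999876499176], [0.4918999969959259, -0.31839999556541443]]
(array([ 0.0801, -0.0013, -0.0006]), np.float64(0.0006), np.float64(-3.141))
```

```bash
python3 -m inch '[[0,[0.03,-0.002,-0.001],0],[0,[0.06,-0.002,-0.001],0],[0,[0.080,-0.002,-0.001],0],[0,[0.080,-0.002,-0.001],0],[1,[0.080,-0.002,-0.001],0],[1,[0.080,-0.002,-0.001],0],[1,[0.080,-0.002,-0.001],0],[1,[0.080,-0.002,-0.001],0],[1,[0.080,-0.002,-0.001],0],[1,[0.080,-0.002,-0.001],0]]'
python3 -c "
from arc import *
arc(.04,0,.8,8)"
python3 -m inch '[[1,[-0.022,0,0],0],[1,[-0.043,0,0.003],0],[1,[-0.064,0,0.008],0],[1,[-0.084,0,0.015],0],[1,[-0.103,0,0.024],0],[1,[-0.121,0,0.035],0],[1,[-0.138,0,0.047],0],[1,[-0.154,0,0.062],0],[1,[-0.154,0,0.062],0],[1,[-0.154,0,0.062],0]]'
python3 -m inch '[[0,[0,0,0],0],[0,[0,0,0],0],[0,[0,0,0],0],[0,[0,0,0],0],[0,[-0.03,0,0],0],[0,[-0.06,0,0],0],[0,[-0.07,0,0],0],[0,[-0.07,0,0],0],[0,[-0.07,0,0],0],[0,[-0.07,0,0],0]]'
python3 tabz.py sR1
python3 -m inch '[[0,[0,0,0],0],[0,[0,0,0],0],[0,[0,0,0],0],[0,[0,0,0],0],[0,[0,0,0],0],[0,[0,0,0],0],[0,[0,0,0],0],[0,[0,0,0],0],[0,[0,0,0],0],[0,[0,0,0],0]]'
python3 -m inch '[[0,[0,0,0],0],[0,[0,0,0],0],[0,[0,0,0],0],[0,[0,0,0],0],[0,[0,0,0],0],[0,[0,0,0],0],[0,[0,0,0],0],[0,[0,0,0],0],[0,[0,0,0],0],[0,[0,0,0],0]]'
python3 tabz.py sR2
```

```text
time: 6.08
eef_pos: [0.4363, -0.3313, 0.2366]
tool_rot: [-0.028, 1.567, 0.032]
wrist_force: [0.4, 3.1, 7.9]
gripper_width: 0.0223
0.1 [-0.022, 0.0, 0.001]
0.2 [-0.043, 0.0, 0.003]
0.3 [-0.064, 0.0, 0.008]
0.4 [-0.084, 0.0, 0.015]
0.5 [-0.103, 0.0, 0.024]
0.6 [-0.121, 0.0, 0.035]
0.7 [-0.138, 0.0, 0.048]
0.8 [-0.154, 0.001, 0.062]
time: 6.92
eef_pos: [0.5, -0.3289, 0.3909]
tool_rot: [-0.029, 1.561, 0.031]
wrist_force: [8.4, 0.1, -8.1]
gripper_width: 0.0225
time: 7.75
eef_pos: [0.4988, -0.3287, 0.4594]
tool_rot: [-0.027, 1.563, 0.032]
wrist_force: [0.3, 0.3, 0.4]
gripper_width: 0.0857
7.75 [0.3 0.3 0.4] [([469.0, 247.0], 176)]
time: 8.63
eef_pos: [0.4988, -0.3286, 0.4592]
tool_rot: [-0.027, 1.564, 0.033]
wrist_force: [-0.3, 0.3, -1.0]
gripper_width: 0.0857
time: 9.47
eef_pos: [0.4988, -0.3286, 0.4591]
tool_rot: [-0.027, 1.563, 0.032]
wrist_force: [-0.7, -0.1, 0.7]
gripper_width: 0.0856
9.4667 [-0.7 -0.1  0.7] [([469.0, 247.0], 173)]
```

View pics/sR2.png

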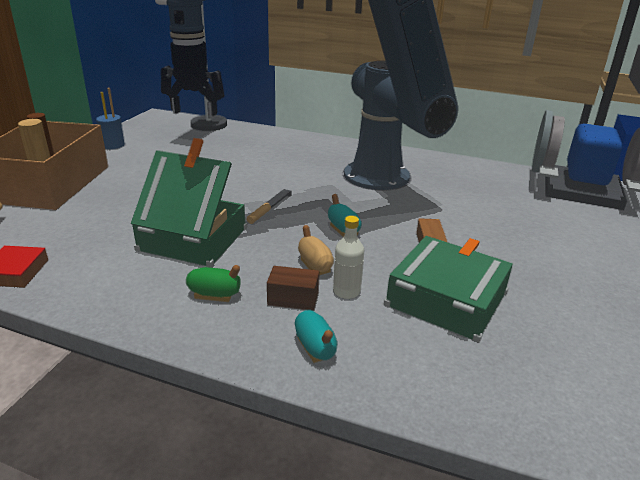

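The right lid stands half open and unsupported after about 2.3 s, so its hinge is sound. The left lid is shut with its tab at (469,247). I'll re-grip the right tab and swing it open.

```bash
python3 -m inch '[[0,[0.035,0,0],0],[0,[0.068,0,0.001],0],[0,[0.068,0,0.001],0],[0,[0.068,0,0.001],0],[1,[0.068,0,0.001],0],[1,[0.068,0,0.001],0],[1,[0.068,0,0.001],0],[1,[0.068,0,0.001],0],[1,[0.068,0,0.001],0],[1,[0.068,0,0.001],0]]'
python3 -c "
from arc import *
arc(.04,.8,1.70,10)"
```

```text
time: 10.35
eef_pos: [0.5003, -0.3288, 0.3924]
tool_rot: [-0.029, 1.563, 0.03]
wrist_force: [0.0, -1.1, 4.0]
gripper_width: 0.0225
0.89 [-0.012, 0.0, 0.014]
0.98 [-0.023, 0.0, 0.03]
1.07 [-0.033, 0.0, 0.046]
1.16 [-0.041, 0.0, 0.064]
1.25 [-0.047, 0.0, 0.082]
1.34 [-0.052, 0.0, 0.1]
1.43 [-0.055, 0.0, 0.12]
1.52 [-0.056, 0.0, 0.139]
1.61 [-0.055, 0.0, 0.158]
1.7 [-0.053, 0.0, 0.178]
```

```bash
python3 -m inch '[[1,[-0.012,0,0.014],0],[1,[-0.023,0,0.03],0],[1,[-0.033,0,0.046],0],[1,[-0.041,0,0.064],0],[1,[-0.047,0,0.082],0],[1,[-0.052,0,0.1],0],[1,[-0.055,0,0.12],0],[1,[-0.056,0,0.139],0],[1,[-0.055,0,0.158],0],[1,[-0.053,0,0.174],0]]'
python3 -m inch '[[1,[0,0,0.004],0],[1,[0,0,0.004],0],[0,[0,0,0.004],0],[0,[0,0,0.004],0],[0,[0,0,0.004],0],[0,[0,0,0.004],0],[0,[-0.03,0,0.002],0],[0,[-0.06,0,0],0],[0,[-0.08,0,0],0],[0,[-0.08,0,0],0]]'
python3 -c "
from wl import *
s=manip.get_state();print(s['joint_positions'].round(2));
for yaw in (.82,): print(plan(s,[.5536,-.004,.2],yaw+np.pi/2))"
```

```text
time: 11.18
eef_pos: [0.674, -0.3226, 0.4502]
tool_rot: [-0.03, 1.563, 0.028]
wrist_force: [-4.0, 0.1, 12.7]
gripper_width: 0.0211
time: 12.02
eef_pos: [0.6734, -0.3226, 0.5373]
tool_rot: [-0.036, 1.553, 0.022]
wrist_force: [-0.3, -0.0, 1.2]
gripper_width: 0.0852
[-0.6   0.61  0.91  0.    1.6  -2.2 ]
(array([ 0.1775,  0.3244, -0.1112]), np.float64(-0.783), np.float64(2.359))
```

```bash
python3 -m inch '[[0,[0,0.01,-0.03],-0.05],[0,[0.01,0.04,-0.05],-0.15],[0,[0.03,0.08,-0.07],-0.27],[0,[0.05,0.12,-0.09],-0.39],[0,[0.07,0.16,-0.11],-0.51],[0,[0.09,0.2,-0.111],-0.63],[0,[0.11,0.24,-0.111],-0.74],[0,[0.13,0.28,-0.111],-0.783],[0,[0.15,0.31,-0.111],-0.783],[0,[0.17,0.324,-0.111],-0.783]]'
python3 - <<'E'
from wl import *
s,d=wcam();save(d,"wH");print(s["time"],s["eef_pos"],s["joint_positions"].round(2))
print(proj(d,[[.5536,-.004,.034],[.5185,-.041,.082]]).round(), plan(s,[.5536,-.004,.2],.82+np.pi/2))
E
```

```text
time: 12.85
eef_pos: [0.553, -0.0064, 0.3666]
tool_rot: [-0.652, 1.458, 0.627]
wrist_force: [0.9, 0.4, -0.4]
gripper_width: 0.0856
12.85 [ 0.5530386  -0.00638767  0.36658987] [-0.21  0.48  1.66 -0.    0.98 -2.6 ]
[[334. 221.]
 [336. 153.]] (array([0.0116, 0.0015, 0.002 ]), np.float64(0.0003), np.float64(-3.141))
```

View pics/wH.png

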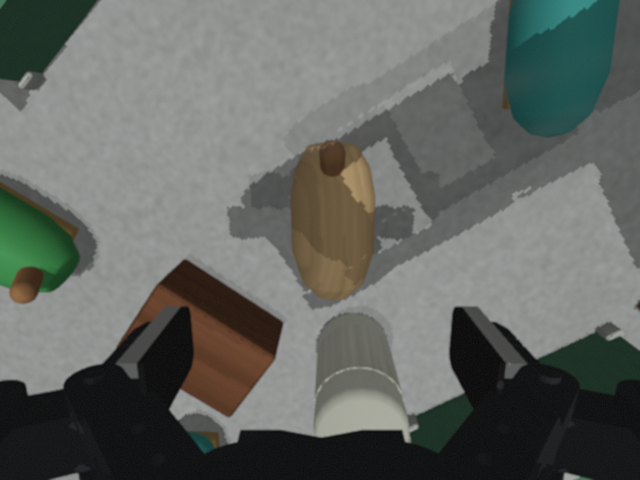

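The wrist view has the head body at columns 291–376, rows 140–300, centred on the predicted (334,221). The neck is at the far end and the bottle is clear, so I'm descending and grasping.

```bash
python3 -m inch '[[0,[0.03,0.0015,0.006],0],[0,[0.06,0.0015,0.006],0],[0,[0.09,0.0015,0.006],0],[0,[0.12,0.0015,0.006],0],[0,[0.15,0.0015,0.006],0],[0,[0.165,0.0015,0.006],0],[0,[0.176,0.0015,0.006],0],[0,[0.176,0.0015,0.006],0],[0,[0.176,0.0015,0.006],0],[1,[0.176,0.0015,0.006],0]]'
python3 -m inch '[[1,[0,0,0],0],[1,[0,0,0],0],[1,[0,0,0],0],[1,[0,0,0],0],[1,[0,0,0],0],[1,[-0.02,0,0],0],[1,[-0.05,0,0],0],[1,[-0.08,0,0],0],[1,[-0.11,0,0],0],[1,[-0.14,0,0],0]]'
python3 - <<'E'
from wl import *
s=manip.get_state();print(s["joint_positions"].round(2))
# bay centre: case (0.5583,-.3275) +y tray: bay spans y from -94 to +46 => centre -24 mm? grasp 5 mm toward head +x
print(plan(s,[.5593+.02,-.3275-.027,.19],.04+np.pi/2))
d=optics.get_image("top");save(d,"top1")
cv2.imwrite("pics/top1c.png",cv2.resize(d["color"][180:400,260:580],None,fx=2.4,fy=2.4,interpolation=cv2.INTER_CUBIC))
E
```

```text
time: 13.73
eef_pos: [0.5548, 0.0032, 0.1853]
tool_rot: [-0.646, 1.466, 0.638]
wrist_force: [0.1, -0.4, 0.3]
gripper_width: 0.0753
time: 14.57
eef_pos: [0.5529, 0.0036, 0.3274]
tool_rot: [-0.646, 1.465, 0.637]
wrist_force: [0.6, 0.4, -2.2]
gripper_width: 0.0584
[-0.2   0.53  1.69  0.    0.9  -2.59]
(array([-0.0166, -0.2631, -0.2444]), np.float64(0.7825), np.float64(-2.359))
```

View pics/top1c.png

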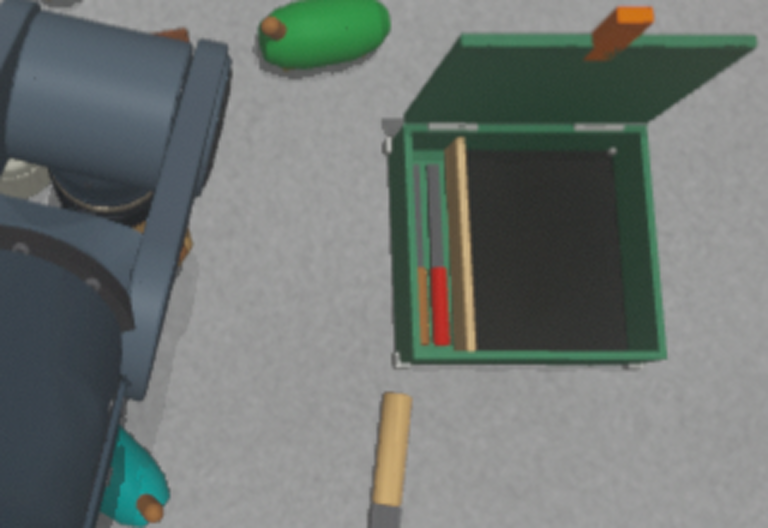

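The open bay is clear: its floor spans roughly (475,155)–(630,348) in the crop, and the divider's top edge is at x≈466–475. I'm computing its centre.

```bash
python3 - <<'E'
from wl import *
d=load("top1");q=lambda x,y:(x/2.4+259.7,y/2.4+179.7)
print("floor right",w(d,[q(612,155),q(630,348)],.006).round(4)); print("floor left far",w(d,[q(472,152)],.006).round(4))
print("divider top right edge",w(d,[q(467,140),q(475,349)],.056).round(4),"left edge",w(d,[q(446,140),q(454,349)],.056).round(4))
print("rim outer",w(d,[q(405,124),q(645,124),q(664,358),q(412,361)],.07).round(4))
print("tab end",w(d,[q(635,12)],.3).round(4))
s=manip.get_state()
c=np.array([.5583,-.3275]);u=np.array([.9992,.04]);v=np.array([-.04,.9992])
b=c-.024*v;print("bay",b)
g=b+.005*u;print(g,plan(s,[g[0],g[1],.155],.04+np.pi/2))
E
```

```text
floor right [[ 0.6476 -0.4183  0.006 ]
 [ 0.4811 -0.4261  0.006 ]]
floor left far [[ 0.6457 -0.2963  0.006 ]]
divider top right edge [[ 0.643  -0.2791  0.056 ]
 [ 0.4713 -0.2823  0.056 ]] left edge [[ 0.6424 -0.2617  0.056 ]
 [ 0.4707 -0.2655  0.056 ]]
rim outer [[ 0.6509 -0.225   0.07  ]
 [ 0.6584 -0.4222  0.07  ]
 [ 0.4682 -0.4276  0.07  ]
 [ 0.4589 -0.229   0.07  ]]
tab end [[ 0.6664 -0.3246  0.3   ]]
bay [ 0.55926   -0.3514808]
[ 0.564256  -0.3512808] (array([ 0.0249, -0.2478, -0.2539]), np.float64(0.7831), np.float64(-2.359))
```

```bash
python3 -m inch '[[1,[0,-0.025,-0.025],0],[1,[0,-0.05,-0.05],0.08],[1,[0,-0.077,-0.079],0.18],[1,[0,-0.105,-0.107],0.29],[1,[0,-0.132,-0.136],0.4],[1,[0,-0.16,-0.164],0.51],[1,[0,-0.187,-0.192],0.62],[1,[0,-0.215,-0.22],0.73],[1,[0,-0.235,-0.24],0.783],[1,[0,-0.248,-0.254],0.783]]'
python3 -c "
from wl import *
s=manip.get_state();print(s['joint_positions'].round(2),s['gripper_width'],plan(s,[.564,-.351,.0365],.04+np.pi/2))"
```

```text
time: 15.45
eef_pos: [0.5633, -0.355, 0.3354]
tool_rot: [-0.033, 1.548, 0.022]
wrist_force: [-0.1, 0.1, -2.6]
gripper_width: 0.058
[-0.73  0.66  1.39  0.01  1.07 -2.34] 0.05797880170952804 (array([ 0.1439,  0.005 , -0.0023]), np.float64(-0.0044), np.float64(3.137))
```

```bash
python3 -m inch '[[1,[0,0.005,0.001],-0.004],[1,[0.02,0.005,0],-0.004],[1,[0.04,0.005,0],-0.004],[1,[0.06,0.005,-0.001],-0.004],[1,[0.08,0.005,-0.001],-0.004],[1,[0.1,0.005,-0.002],-0.004],[1,[0.115,0.005,-0.002],-0.004],[1,[0.125,0.005,-0.002],-0.004],[1,[0.125,0.005,-0.002],-0.004],[1,[0.125,0.005,-0.002],-0.004]]'
python3 -c "
from wl import *
s=manip.get_state();print(s['gripper_width'],plan(s,[.564,-.351,.0365],.04+np.pi/2))
s,d=wcam();save(d,'wP')"
```

```text
time: 16.28
eef_pos: [0.5639, -0.3504, 0.2104]
tool_rot: [-0.036, 1.549, 0.026]
wrist_force: [-0.3, 0.1, -1.3]
gripper_width: 0.0582
0.05820005586475396 (array([ 0.0189, -0.0005, -0.0004]), np.float64(-0.0001), np.float64(3.142))
```

View pics/wP.png

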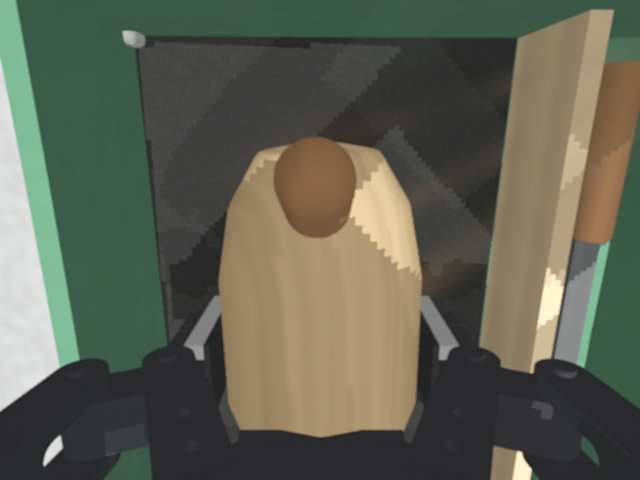

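The head sits centred in the bay, between the side wall at x≈160 and the divider at x≈490. I'm lowering it gently.

```bash
python3 -m inch '[[1,[0.004,0,0],0],[1,[0.008,0,0],0],[1,[0.011,0,0],0],[1,[0.013,0,0],0],[1,[0.015,0,0],0],[1,[0.0165,0,0],0],[1,[0.018,0,0],0],[1,[0.018,0,0],0],[1,[0.018,0,0],0],[1,[0.018,0,0],0]]'
```

```text
time: 17.17
eef_pos: [0.5649, -0.3509, 0.1938]
tool_rot: [-0.038, 1.546, 0.025]
wrist_force: [0.3, 1.0, 3.0]
gripper_width: 0.0581
```

```bash
python3 -m inch '[[0.3,[0,0,0],0],[0.2,[0,0,0],0],[0.1,[0,0,0],0],[0.1,[0,0,0],0],[0.1,[0,0,0],0],[0.1,[-0.02,0,0],0],[0.1,[-0.05,0,0],0],[0.1,[-0.08,0,0],0],[0.1,[-0.12,0,0],0],[0.1,[-0.15,0,0],0]]'
python3 -m inch '[[0,[-0.03,0,-0.02],0],[0,[-0.05,0,-0.05],0],[0,[-0.05,0,-0.08],0],[0,[-0.05,0,-0.11],0],[0,[-0.05,0,-0.14],0],[0,[-0.05,0,-0.15],0],[0,[-0.05,0,-0.15],0],[0,[-0.05,0,-0.15],0],[0,[-0.05,0,-0.15],0],[0,[-0.05,0,-0.15],0]]'
python3 - <<'E'
from wl import *
a=optics.get_image("top");b=optics.get_image("scene");save(a,"topF");save(b,"sceneF")
cv2.imwrite("pics/fin.png",np.vstack([cv2.resize(a["color"],(400,300)),cv2.resize(b["color"],(400,300))]) if 0 else np.hstack([a["color"][90:450,200:560],b["color"][100:460,110:530]]))
print(manip.get_state()["wrist_force"])
E
```

```text
time: 18.0
eef_pos: [0.5613, -0.3499, 0.3463]
tool_rot: [-0.039, 1.545, 0.024]
wrist_force: [0.4, -0.3, 0.7]
gripper_width: 0.0769
time: 18.83
eef_pos: [0.4115, -0.3557, 0.3925]
tool_rot: [-0.04, 1.544, 0.024]
wrist_force: [0.1, -0.5, -1.3]
gripper_width: 0.0857
[ 0.24914596 -0.32482386 -0.05063462]
```

View pics/fin.png

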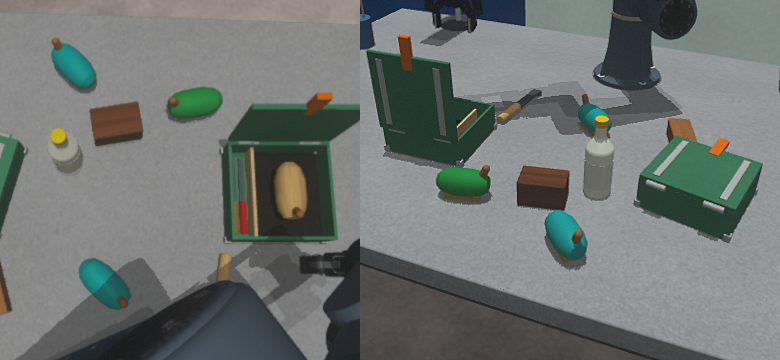

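Both views show the head upright in the bay, the right lid open and the left lid shut. A last numeric check covers the lid angle and whether the bystanders moved.

```bash
python3 - <<'E'
from wl import *
T=load("topF");S=load("sceneF")
h=np.array([.653,-.3235,.07]);u=np.array([.9992,.04,0])
for t in (1.45,1.57,1.63,1.7,1.75):
    p=h-u*(.235*np.cos(t)+.006*np.sin(t))+np.array([0,0,.235*np.sin(t)+.006*np.cos(t)])
    print(t,proj(T,p).round(),proj(S,p).round())
def cen(im,lo,hi,box):
    x,y,X,Y=box;m=cv2.inRange(cv2.cvtColor(im[y:Y,x:X],cv2.COLOR_BGR2HSV),lo,hi);q=np.argwhere(m);return (q.mean(0)[::-1]+[x,y]).round(1),len(q)
hs=cv2.cvtColor(S["color"],cv2.COLOR_BGR2HSV)
o=lambda im,box:cen(im,(4,200,100),(15,255,255),box)
s0=load("scene0")["color"];t0=load("top0")["color"]
print("tabR end rows",o(S["color"],(100,80,260,230)),np.argwhere(cv2.inRange(hs[80:230,100:260],(4,200,100),(15,255,255))).min(0)+[80,100])
print("tabL",o(s0,(440,220,500,270)),o(S["color"],(440,220,500,270)))
print("cap",cen(s0,(22,150,100),(32,255,255),(320,200,380,240)),cen(S["color"],(22,150,100),(32,255,255),(320,200,380,240)))
g=lambda a,b,bx:cv2.absdiff(a,b)[bx[1]:bx[3],bx[0]:bx[2]].mean().round(2)
print("blank diff",g(s0,S["color"],(262,262,322,310)),"teal",g(s0,S["color"],(290,305,340,365)),"offcut",g(s0,S["color"],(415,215,447,240)),"rasp",g(s0,S["color"],(246,188,294,224)))
E
```

```text
1.45 [[527. 214.]] [[166. 129.]]
1.57 [[526. 196.]] [[159. 133.]]
1.63 [[525. 187.]] [[155. 135.]]
1.7 [[523. 177.]] [[150. 139.]]
1.75 [[522. 171.]] [[147. 142.]]
tabR end rows (array([153.2, 138.8]), 28) [135 149]
tabL (array([468.8, 246.6]), 176) (array([468.8, 246.6]), 175)
cap (array([351.8, 219.1]), 76) (array([351.5, 221.3]), 122)
blank diff 10.03 teal 6.51 offcut 7.38 rasp 24.59
```

```bash
python3 -c "
from cell import manip
print(manip.job_done())"
```

```text
the job is handed in; nothing more can be done
None
```

The wooden club head is now on its sole in the large bay of the case with the sound hinge. I handed the job in at about 19 s, with the gripper clear of everything.

**Hinge test:** I lifted each lid to about 0.8 rad and let go. The left case's lid (+y side) was shut again by my first look, within a second of release, so its hinge is worn. The right case's lid (−y side) still stood half open after more than 2 s, so it is the sound one.

**Lid and placing:** I then swung the right lid past upright and left it open. The head is roughly centred in the bay. It touched down with about 5 N.

**Last checks:**
- **Right lid angle:** the final pictures put it at about 1.63 rad. The gripper position at release suggested about 1.69 rad. The two differ slightly, but both are past upright (1.57).
- **Left lid:** the tab is in the same place in the picture as at the start, so the lid is shut.
- **Bystanders:** by eye, the bottle, blank, rasp, offcut and look-alikes are where they were. The picture comparison was not conclusive: the rasp area changed most, and the bottle cap's colour patch shifted by about 2 pixels. I put both down to the arm's moving shadow.

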